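# Sound the socket and stand the matching bar

### The job

Feel the bottom of the plinth's empty socket with the depth rod, then stand the rod back in its stand. From the depth, choose the one loose bar that will stand with its top level with the three fixed bars; lay it in the channel of the slanted rest and let go, then take it again another way and lower it upright into the socket until it rests on the bottom. Take only the right bar: leave the other two, and everything else on the bench, where they are.

Things in the scene. Friction and masses are not known exactly. Their poses are not given: they have to be found in the camera images.
- plinth: fixed white block, 150 x 150 mm, 80 mm tall, origin at the centre of its underside, z up. On top stand three fixed square hardwood bars (16 x 16 mm, tops 50 mm above the block's top) at (55,55), (55,-55) and (-55,55) mm in its frame; the empty socket is at (-55,-55) mm.
- socket (a point): centre of the socket's mouth, in the plinth's top face (80 mm above the bench), axes as the plinth's. The socket is a round vertical blind hole, 25 mm in diameter, rim chamfered 2 mm; its flat floor lies 30, 48 or 66 mm below the mouth, different from start to start and not otherwise shown.
- bar_short_center (a point): centre of the shortest loose bar: square hardwood bar 16 x 16 mm, 80 mm long, both ends alike (last 4 mm stepped down to 12.5 mm square); its long axis is its x. At the start it lies level in the tray, its centre 32 mm above the bench. 60 g or so. In the 30 mm socket it stands level with the fixed bars (50 mm above the face).
- bar_mid_center (a point): centre of the middle loose bar, the same but 98 mm long: stands level in the 48 mm socket.
- bar_long_center (a point): centre of the longest loose bar, the same but 116 mm long: stands level in the 66 mm socket.
- bar_short: the shortest bar itself; its origin is the same point as bar_short_center.
- bar_mid: the middle bar itself; its origin is the same point as bar_mid_center.
- bar_long: the longest bar itself; its origin is the same point as bar_long_center.
- tray: fixed shallow white tray, 170 x 250 mm, walls 22 mm high, floor 4 mm thick; origin at the centre of its underside. The loose bars lie along its x, 65 mm apart along y, in an order that changes, across two strips (tops 24 mm above the bench, 12 mm wide, at x = -28 and +28 mm): fingers can pass beside and below a bar's middle.
- rest: fixed slanted rest, base plate 120 x 70 x 12 mm, origin at the centre of its underside; the channel on it rises at 45 degrees towards its +x.
- channel: slanted channel on the rest. Origin on its floor's centre line at the face of the foot stop, 45 mm above the bench; x runs up the slope, z is square off it, y level. A bar lies on a rib 10 mm wide, 62 mm long (bar axis 8 mm off it), lower end against the stop. Cheeks 20 mm apart guide only the lowest 20 mm, 14 mm high (stop 20 mm); above them fingers pass beside the bar.
- channel_mid (a point): point on the axis of a bar lying in the channel: 49 mm up the slope from the stop, 8 mm off the rib.
- stand: fixed grey block 70 x 70 mm, 100 mm tall, origin at the centre of its underside; a vertical through hole 17 mm in diameter in the middle of its top holds the depth rod.
- stand_mouth (a point): centre of the stand's hole, in its top face, 100 mm above the bench.
- rod_grip (a point): centre of the depth rod's grey round handle, 26 mm across, 60 mm long, over a steel shaft 12 mm across, 90 mm long; 0.12 to 0.14 kg. In the stand it hangs upright, the handle's underside on the stand's top; this point is then 130 mm above the bench, 30 mm above the handle's underside, 120 mm above the tip. z runs along the rod, to the handle.
- rod_tip: the lower end of the depth rod: origin at the centre of its flat tip, z along the rod towards the handle. In the stand the tip hangs 10 mm above the bench.
- jar: bystander, not to be disturbed: lidded amber jar, 60 mm across, 80 mm tall
- flask: bystander, not to be disturbed: white plastic bottle, 60 mm across, 170 mm tall
- brush: bystander, not to be disturbed: flat brush 160 mm long, lying
- spatula: bystander, not to be disturbed: spatula 160 mm long, lying
- dish: bystander, not to be disturbed: small white bowl, 70 mm across, 30 mm tall
- weight: bystander, not to be disturbed: small brass weight, 28 mm across, 34 mm tall, standing on the plinth's top
Things that resemble listed ones, but are neither listed nor needed, are in the scene too. Leave any green or pink look-alike of the bar_short alone.

How it is judged (in metres and radians):
On the way, in this order (a step that is already met when the one before it is completed fails the run):
1. the rod's tip is more than 25 mm down in the socket and presses on it (horizontal distance between rod_tip and socket below 0.012 m and z of rod_tip in the frame of socket below -0.025 m and contact force between rod_tip and anything else above 1.5 N), for 0.05 s.
2. the rod stands in its stand again (horizontal distance between rod_tip and stand_mouth below 0.008 m and angle between rod_tip's own z axis and vertical below 0.1 rad and z of rod_tip in the frame of stand between 0.005 and 0.015 m), for 0.1 s.
3. a loose bar lies in the slanted channel, let go (((distance between bar_short_center and channel_mid below 0.02 m and angle between the x axis of bar_short_center and the x axis of channel, either way round below 0.2 rad and contact force between the fingers and bar_short below 0.1 N) or (distance between bar_mid_center and channel_mid below 0.02 m and angle between the x axis of bar_mid_center and the x axis of channel, either way round below 0.2 rad and contact force between the fingers and bar_mid below 0.1 N) or (distance between bar_long_center and channel_mid below 0.02 m and angle between the x axis of bar_long_center and the x axis of channel, either way round below 0.2 rad and contact force between the fingers and bar_long below 0.1 N))), for 0.15 s.
At the end, for the whole second after the job is handed in: One bar at rest in the socket: centre within 8 mm of its axis, upright within 0.12 rad, top within 5 mm of 50 mm above the face. Rod in its stand: tip within 8 mm of the axis and 5 mm of its first height, upright within 0.1 rad. Other bars, bystanders moved under 50 mm (all of step 2 and ((horizontal distance between bar_short_center and socket below 0.008 m and angle between the x axis of bar_short_center and the z axis of plinth, either way round below 0.12 rad and z of bar_short_center in the frame of socket between 0.005 and 0.015 m and linear speed of bar_short below 0.02 m/s) or (horizontal distance between bar_mid_center and socket below 0.008 m and angle between the x axis of bar_mid_center and the z axis of plinth, either way round below 0.12 rad and z of bar_mid_center in the frame of socket between -0.004 and 0.006 m and linear speed of bar_mid below 0.02 m/s) or (horizontal distance between bar_long_center and socket below 0.008 m and angle between the x axis of bar_long_center and the z axis of plinth, either way round below 0.12 rad and z of bar_long_center in the frame of socket between -0.013 and -0.003 m and linear speed of bar_long below 0.02 m/s))); the robot touches nothing.
It fails at once if a second loose bar has been moved more than 50 mm (distance of each of bar_short_center, bar_mid_center from where it was at the start of the episode above 0.05 m or distance of each of bar_short_center, bar_long_center from where it was at the start of the episode above 0.05 m or distance of each of bar_mid_center, bar_long_center from where it was at the start of the episode above 0.05 m).
It fails at once if a bystander has been moved more than 50 mm (distance of any of jar, flask, brush, spatula, dish, weight from where it was at the start of the episode above 0.05 m).
It also fails if it takes over 72 s, if anything falls off the work surface, if the arm or the gripper's body presses on something with over 40 N, if the wrist force passes 120 N, or if a joint passes its speed limit or range.

### The arm

A 6-joint arm with a two-finger parallel gripper is mounted at the origin on the work surface. World frame = base frame: x ahead of the robot, y to its left, z up, the work surface at z = 0. Lengths are in mm, angles in degrees, forces in N, time in s.
With the tool pointing down it reaches from about 350 to 850 mm from the base axis. Payload 8.1 kg.
Tool frame: the origin (TCP) lies where the fingers leave the gripper's body, on its centre line; the fingertips stand 73 mm ahead of it and the grasp point (between the pads) lies 54 mm ahead of it; z points along the fingers, y is the line along which they close (so a half turn about z gives the same grasp; the last joint's range is limited). The gripper opens to 85 mm and grips with 20 to 120 N. Pads are 22 mm wide; open, the fingers measure 114 mm over their backs; the gripper's body (76 mm by 85 mm) begins 54 mm behind the grasp point. The pads swing forward as they close: fully open they stand 13 mm farther back than shut.
Start: joints at [-67.918, 7.471, 85.268, -0, 87.261, -4.893], TCP at [272.179, -534.719, 303.892] pointing down, gripper open.
Joint ranges: [-169.43, 169.43], [-51.17, 129.36], [1.28, 143.12], [-76.62, 256.62], [0, 156.53], [-152.29, 152.29]. Speed limits (degrees/s): [136.94, 136.94, 159.86, 180, 180, 180].

### API

Orientations are given as [roll, pitch, yaw] about the fixed x, y, z axes, in that order (R = Rz(yaw) Ry(pitch) Rx(roll)).
In Python, from bench import sense, optics, r gives the robot as it stands.
- The arm moves only by the tool servo_tool, never from a script. Its argument "plan" is a list that holds one entry, the list of rows, each a list of 5 numbers: the shift along the world's x, y, z in m, then the turn about the world's z in degrees, then the finger opening in m, from 0 to 0.0854. A call has 1 to 10 rows; each row shifts and turns the commanded pose from where the row before left it; what a row does not reach is not made up. A row lasts 1/10 s, in which the tool goes at most 50 mm and 8.59 degrees, less where a joint would pass 70% of its speed; a pose out of reach is approached as far as the arm can. A call is refused whole if a number of a shift passes 0.05 or a number of a turn 8.59, either way. A call with a gripper value outside its range is refused whole. The fingers move at their own pace and stop on an object; "force" is the grip in N (left out, the last holds). Time passes only in rows, so rows that do not move let the fingers close. It gives the time, the measured TCP pose, the force, the opening and the grip force at its end, in the units of the state.
- sense(): the state, without advancing time (a new reading comes with each control period).
- optics.snapshot(name): name is "scene" or "top" or "wrist"; returns a dict with "frame" (480x640x3 uint8, blue, green, red), "fx", "fy", "cx", "cy" (pixels), "cam_to_world" (4x4, takes a point from camera to world coordinates). Camera axes: x right, y down, z forward; pixel columns grow to the right and rows downward; lengths in mm; the calibration is good to about 2 mm. A picture is of the moment at which its call begins. There is no depth.
- r.hand_in(): hands the job in; it is judged then, once.
The state is a dict: "time": time; "joint_pos": joint angles; "qd": joint speeds; "joint_efforts": joint torques, N m; "tool_pos": TCP position; "tcp_rot": TCP orientation; "ft_force": force on the tool from outside, world axes, zero at the start; "wrist_torque": the same for the moment, N m; "finger_gap": finger opening in mm; "grip_force": force on a finger pad.
Only numpy, scipy, OpenCV 4.12 (cv2) and the standard library are available. Lean on these libraries where they do the work, as an engineer would, in place of code of your own. Each camera call takes 0.05 s, during which the arm holds its last target. There are 200 camera calls.

## Working session

There is one attempt and no reset: what is moved stays moved. The work goes in short steps, Python scripts to look and compute and a tool call to move; the robot and the scene stay as the last step left them, time stands still between calls to the robot, and variables do not carry over. Pictures are saved under pics/ and viewed, at most 10 in all, crops included, and the job is handed in when it is done.

Besides the shell and the picture viewer there is one more tool, called after "Call:" as name(argument=value, ...), one argument or row to a line, values as JSON. servo_tool: Moves the arm, as the interface text tells. Its arguments: {"type":"object","properties":{"plan":{"type":"array"},"force":{"type":"number"}},"required":["plan"]}

```bash
mkdir -p pics; cat > h.py <<'E'
import numpy as np, cv2
from bench import sense, optics, r
def snap(n,f=None,crop=None,s=1):
    d=optics.snapshot(n); np.savez('pics/'+(f or n)+'.npz',**{k:v for k,v in d.items()})
    im=d['frame']
    if crop: x0,y0,x1,y1=crop; im=im[y0:y1,x0:x1]
    if s!=1: im=cv2.resize(im,None,fx=s,fy=s,interpolation=cv2.INTER_CUBIC)
    if f: cv2.imwrite('pics/'+f+'.png',im)
    return d
def ray(d,u,v,z):
    T=np.array(d['cam_to_world']); q=T[:3,:3]@np.array([(u-d['cx'])/d['fx'],(v-d['cy'])/d['fy'],1.]); o=T[:3,3]
    return o+q*(z-o[2])/q[2]
def proj(d,p):
    T=np.array(d['cam_to_world']); c=T[:3,:3].T@(np.array(p,float)-T[:3,3]); return np.array([d['fx']*c[0]/c[2]+d['cx'],d['fy']*c[1]/c[2]+d['cy']])
E
python3 - <<'E'
from h import *
d=snap('top','top1',None,1.25); print(d['fx'],np.round(d['cam_to_world'],2).tolist())
d=snap('scene','scene1',None,1.25);print(np.round(d['cam_to_world'],2).tolist())
print(sense())
E
```

```text
461.1190377386336 [[0.01, -0.99, 0.17, 366.75], [-1.0, -0.01, -0.01, 27.44], [0.01, -0.17, -0.99, 1080.47], [0.0, 0.0, 0.0, 1.0]]
[[-0.12, 0.82, -0.56, 1099.5], [0.99, 0.11, -0.06, 68.64], [0.01, -0.56, -0.83, 983.93], [0.0, 0.0, 0.0, 1.0]]
{'time': 0.1, 'joint_pos': array([-6.79191273e+01,  7.51033973e+00,  8.53237002e+01, -1.77313129e-03,
        8.72613175e+01, -4.89325047e+00]), 'qd': array([-0.10862003, -0.008937  , -0.19028068, -0.0496158 , -0.07033201,
        0.09455028]), 'joint_efforts': array([ 1.14012611e-03, -5.70949996e+01, -5.01942372e+01, -1.74552506e-04,
        8.13245948e-03,  6.89057089e-06]), 'tool_pos': array([ 272.02083975, -534.37163809,  302.94749806]), 'tcp_rot': array([-1.79904839e+02, -6.36943643e-03,  2.69742041e+01]), 'ft_force': array([-0.77259032, -0.44231914, -0.28470852]), 'wrist_torque': array([-0.03290252,  0.02176706, -0.02595185]), 'grip_force': 0.0, 'finger_gap': 84.94809475517}
```

View pics/top1.png

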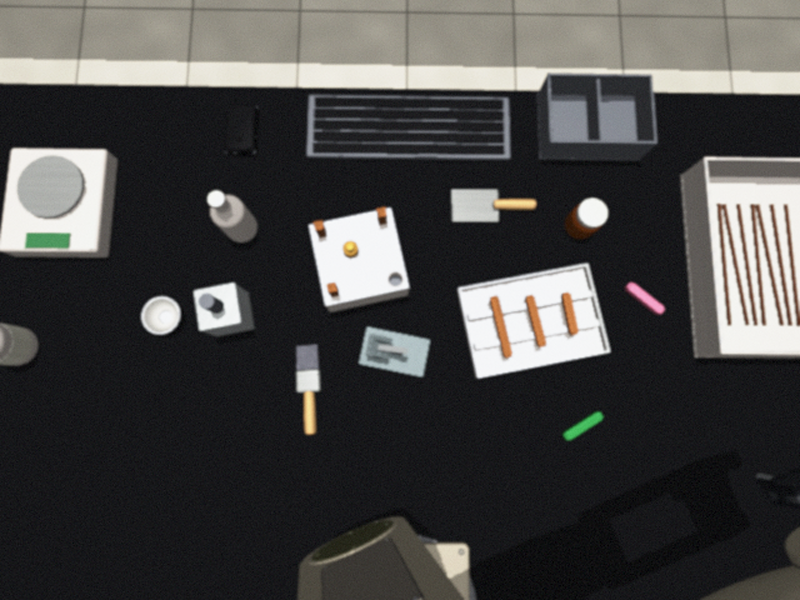

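View pics/scene1.png

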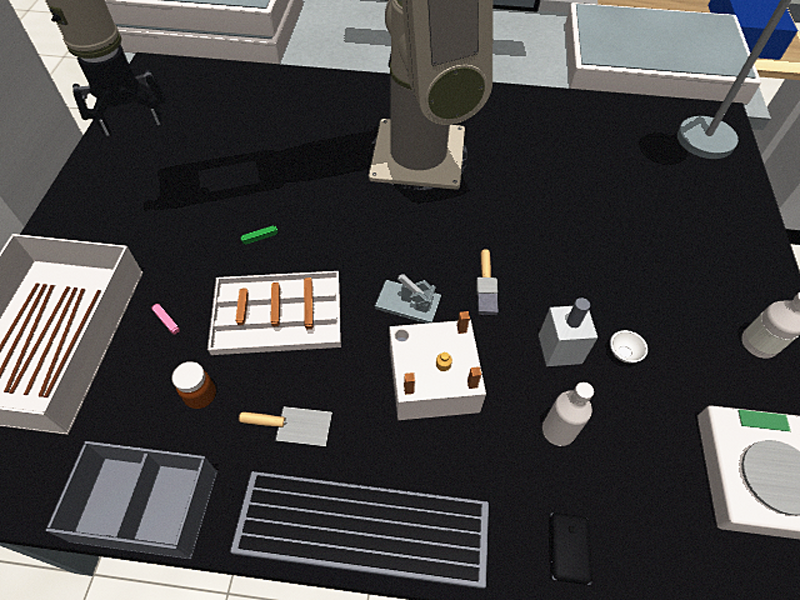

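```bash
python3 - <<'E'
from h import *
t=np.load('pics/top1.npz')['frame'];s=np.load('pics/scene1.npz')['frame']
R=lambda a,w,h:cv2.resize(a,(w,h),interpolation=cv2.INTER_CUBIC)
# top crop x140-360,y160-310  scale 3.6 -> 792x540
cv2.imwrite('pics/c1.png',R(t[160:310,140:360],792,540))
a=R(s[210:340,295:405],440,520); b=R(s[230:300,425:485],360,420)
c=np.zeros((520,800,3),np.uint8); c[:,:440]=a; c[:420,440:]=b; cv2.imwrite('pics/c2.png',c)
E
```

```text
(no output)
```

View pics/c1.png

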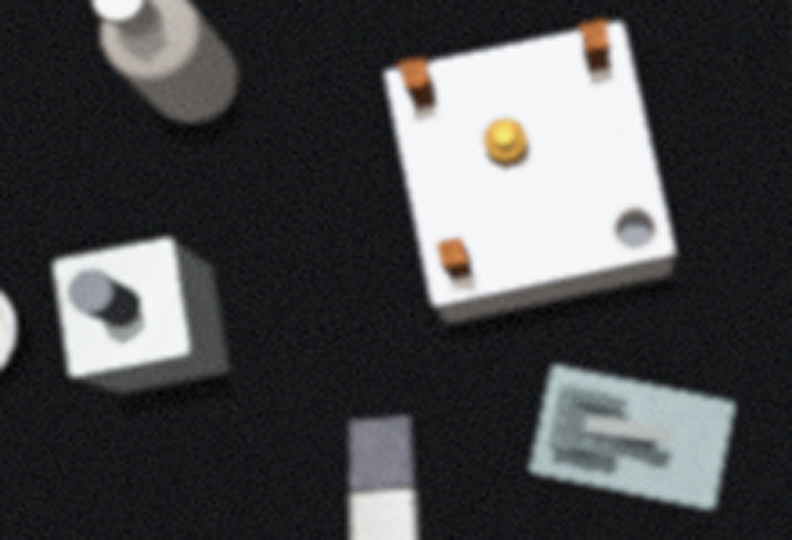

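View pics/c2.png

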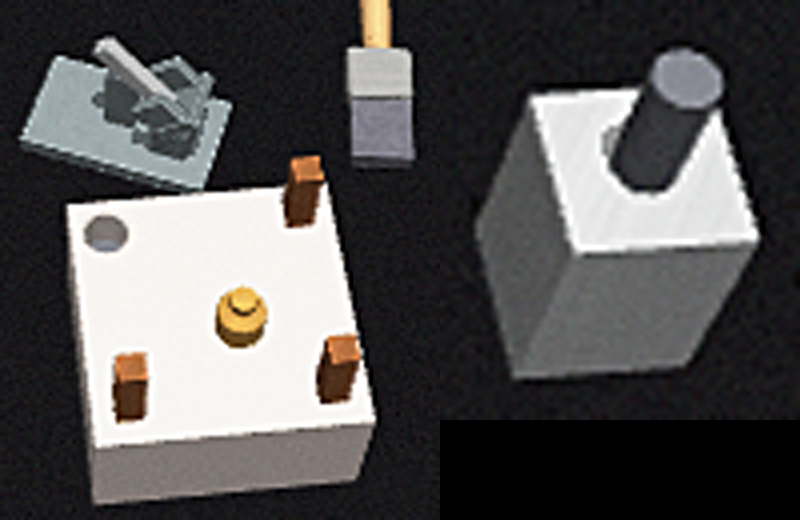

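```bash
cat > m.py <<'E'
from h import *
t=np.load('pics/top1.npz');s=np.load('pics/scene1.npz')
P=lambda x,y,z:ray(t,140+(x+.5)/3.6-.5,160+(y+.5)/3.6-.5,z)
S=lambda x,y,z:ray(s,295+x/4,210+y/4,z); S2=lambda x,y,z:ray(s,425+(x-440)/6,230+y/6,z)
B=lambda x,y,z:ray(t,x/1.25,y/1.25,z)
def fit(n,w,loc):
    # rigid fit of local points to world xy
    a=np.array(loc,float);b=np.array(w)[:,:2];A=a-a.mean(0);C=b-b.mean(0)
    th=np.arctan2((A[:,0]*C[:,1]-A[:,1]*C[:,0]).sum(),(A*C).sum());R=np.array([[np.cos(th),-np.sin(th)],[np.sin(th),np.cos(th)]])
    o=b.mean(0)-R@a.mean(0); print(n,np.round(o,1),'yaw',round(np.degrees(th),1),'res',np.round(np.abs((a@R.T+o)-b).max(),1)); return o,R
print('socket top',P(634,227,80),'scene',S(106,233,80))
w=[P(385,72,80),P(625,22,80),P(676,255,80),P(433,305,80)]
# socket corner is (676,255)= (-75,-75); others
o,R=fit('plinth',w,[(75,75),(75,-75),(-75,-75),(-75,75)]); print('sock',o+R@[-55,-55])
w=[S(68,205,80),S(325,183,80),S(375,422,80),S(97,445,80)]
o,R=fit('plinthS',w,[(-75,-75),(-75,75),(75,75),(75,-75)]); print('sock',o+R@[-55,-55])
w=[P(53,262,100),P(174,237,100),P(190,354,100),P(70,377,100)]
fit('stand',w,[(35,35),(35,-35),(-35,-35),(-35,35)])
w=[S2(530,93,100),S2(760,240,100),S2(578,252,100)]
fit('standS',w,[(-35,-35),(35,35),(35,-35)])
print('rod top',P(91,292,160),S2(687,78,160))
w=[P(552,366,12),P(736,402,12),P(715,509,12),P(530,473,12)]
o,R=fit('rest',w,[(-60,35),(60,35),(60,-35),(-60,-35)])
w=[S(62,57,12),S(232,103,12),S(203,187,12),S(22,140,12)]
fit('restS',w,[(60,-35),(-60,-35),(-60,35),(60,35)])
h=45+62*.707
print('rib hi end',P(668,437,h),S(105,45,h))
for n,a,b in[('long',(494,298),(507,356)),('mid',(530,297),(541,346)),('short',(566,294),(573,334))]:
    a,b=B(*a,40),B(*b,40);print(n,(a+b)/2,np.linalg.norm(a-b),np.degrees(np.arctan2(*(a-b)[[1,0]])))
w=[B(459,287,22),B(590,264,22),B(609,352,22),B(477,377,22)]
fit('tray',w,[(85,125),(85,-125),(-85,-125),(-85,125)])
E
python3 m.py
```

```text
socket top [569.27991105  23.94694038  80.        ] scene [571.11088667  24.1981722   80.        ]
plinth [609.6  88.6] yaw 12.7 res 1.6
sock [568.0205076   22.90089286]
plinthS [611.3  90. ] yaw 13.0 res 1.3
sock [570.072462    24.09197656]
stand [513.8 328.2] yaw 11.7 res 1.4
standS [515.1 329.3] yaw 11.9 res 0.9
rod top [513.19868862 327.46116308 160.        ] [515.64006614 328.65303458 160.        ]
rest [445.3  23.1] yaw -100.7 res 0.7
restS [447.9  25.9] yaw -100.9 res 3.5
rib hi end [439.95158155   2.6782968   88.834     ] [446.80469233   8.82489954  88.834     ]
long [ 489.38479403 -169.33245961   40.        ] 108.04746565514311 11.370149447111443
mid [ 499.86622932 -233.59458275   40.        ] 91.4852848392907 10.81589777816386
short [ 514.09826797 -296.50344915   40.        ] 74.4085361244963 7.486298206005375
tray [ 505.8 -235.5] yaw 10.5 res 2.3
```

Call:
servo_tool(
  plan=[
    [[0.0121,0.0432,0,-0.75,0.085],[0.0121,0.0432,0,-0.75,0.085],[0.0121,0.0432,0,-0.75,0.085],[0.0121,0.0432,0,-0.75,0.085],[0.0121,0.0432,0,-0.75,0.085],[0.0121,0.0432,0,-0.75,0.085],[0.0121,0.0432,0,-0.75,0.085],[0.0121,0.0432,0,-0.75,0.085],[0.0121,0.0432,0,-0.75,0.085],[0.0121,0.0432,0,-0.75,0.085]],
  ],
)

```text
time: 1.1
tool_pos: [393.1, -100.9, 303.7]
tcp_rot: [180.0, -0.0, 19.4]
ft_force: [0.9, -0.9, -0.5]
finger_gap: 85.0
grip_force: 0.0
```

Call:
servo_tool(
  plan=[
    [[0.0121,0.0432,0,-0.75,0.085],[0.0121,0.0432,0,-0.75,0.085],[0.0121,0.0432,0,-0.75,0.085],[0.0121,0.0432,0,-0.75,0.085],[0.0121,0.0432,0,-0.75,0.085],[0.0121,0.0432,0,-0.75,0.085],[0.0121,0.0432,0,-0.75,0.085],[0.0121,0.0432,0,-0.75,0.085],[0.0121,0.0432,0,-0.75,0.085],[0.0121,0.0432,0,-0.75,0.085]],
  ],
)

```text
time: 2.1
tool_pos: [514.1, 331.1, 303.2]
tcp_rot: [180.0, 0.0, 12.0]
ft_force: [0.7, -0.7, 0.4]
finger_gap: 84.8
grip_force: 0.0
```

Call:
servo_tool(
  plan=[
    [[0,0,0,0,0.085],[0,0,0,0,0.085]],
  ],
)

```text
time: 2.3
tool_pos: [513.7, 329.9, 302.5]
tcp_rot: [179.9, 0.1, 12.1]
ft_force: [0.1, -0.5, -0.0]
finger_gap: 84.9
grip_force: 0.0
```

Call:
servo_tool(
  plan=[
    [[0,0,-0.03,0,0.085],[0,0,-0.03,0,0.085],[0,0,-0.03,0,0.085],[0,0,-0.022,0,0.085],[0,0,0,0,0.015],[0,0,0,0,0.015],[0,0,0,0,0.015],[0,0,0,0,0.015],[0,0,0,0,0.015],[0,0,0,0,0.015]],
  ],
  force=50,
)

```text
time: 3.3
tool_pos: [515.2, 329.6, 194.3]
tcp_rot: [-180.0, -0.2, 12.0]
ft_force: [-0.3, -1.3, 7.4]
finger_gap: 25.0
grip_force: 48.7
```

Call:
servo_tool(
  plan=[
    [[0,0,0,0,0.015],[0,0,0.04,0,0.015],[0,0,0.04,0,0.015],[0,0,0.02,0,0.015],[0,0,0,0,0.015],[0,0,0,0,0.015]],
  ],
)

```text
time: 3.9
tool_pos: [514.2, 329.4, 292.0]
tcp_rot: [-180.0, -0.0, 12.0]
ft_force: [-0.1, -0.5, -0.8]
finger_gap: 25.0
grip_force: 50.2
```

```bash
python3 - <<'E'
from h import *
w=snap('wrist')['frame'];s=snap('scene')['frame']
c=np.zeros((600,800,3),np.uint8)
c[:300,:400]=cv2.resize(w,(400,300)); x=s[170:290,420:500]; c[:600,400:]=cv2.resize(x,(400,600)); cv2.imwrite('pics/c3.png',c); print(sense()['ft_force'])
E
```

```text
[-0.33820434  0.13124925 -2.03838091]
```

View pics/c3.png

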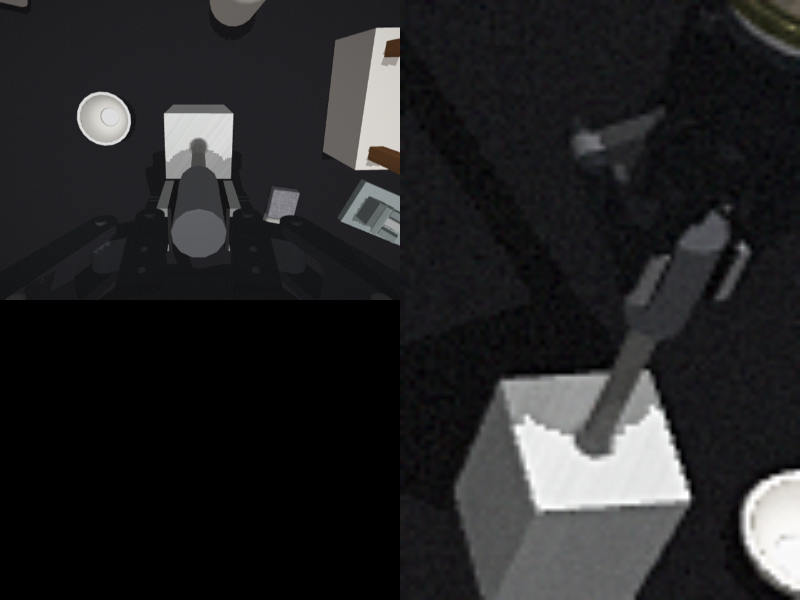

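Call:
servo_tool(
  plan=[
    [[0,0,0.05,0,0.015],[0.0069,-0.0382,0,0,0.015],[0.0069,-0.0382,0,0,0.015],[0.0069,-0.0382,0,0,0.015],[0.0069,-0.0382,0,0,0.015],[0.0069,-0.0382,0,0,0.015],[0.0069,-0.0382,0,0,0.015],[0.0069,-0.0382,0,0,0.015],[0.007,-0.0381,0,0,0.015],[0,0,0,0,0.015]],
  ],
)

```text
time: 5.0
tool_pos: [569.3, 19.4, 339.5]
tcp_rot: [179.9, 0.2, 11.7]
ft_force: [0.9, 0.7, -0.6]
finger_gap: 24.5
grip_force: 50.3
```

Call:
servo_tool(
  plan=[
    [[0,0,-0.03,0,0.015],[0,0,-0.03,0,0.015],[0,0,-0.01,0,0.015],[0,0,0,0,0.015]],
  ],
)

```text
time: 5.4
tool_pos: [567.8, 24.3, 268.6]
tcp_rot: [-179.9, 0.3, 12.0]
ft_force: [-0.5, -0.1, -1.5]
finger_gap: 24.9
grip_force: 50.3
```

```bash
python3 - <<'E'
from h import *
w=snap('wrist')['frame'];s=snap('scene')['frame'];t=snap('top')['frame']
c=np.zeros((600,800,3),np.uint8)
c[:300,:400]=cv2.resize(w,(400,300)); c[300:,:400]=cv2.resize(t[200:260,280:360],(400,300));c[:,400:]=cv2.resize(s[190:310,290:370],(400,600),interpolation=2); cv2.imwrite('pics/c4.png',c); print(sense()['ft_force'],sense()['tool_pos'])
E
```

```text
[ 0.07945181 -0.16136199 -1.30012165] [570.05431395  24.1022847  273.34802127]
```

View pics/c4.png

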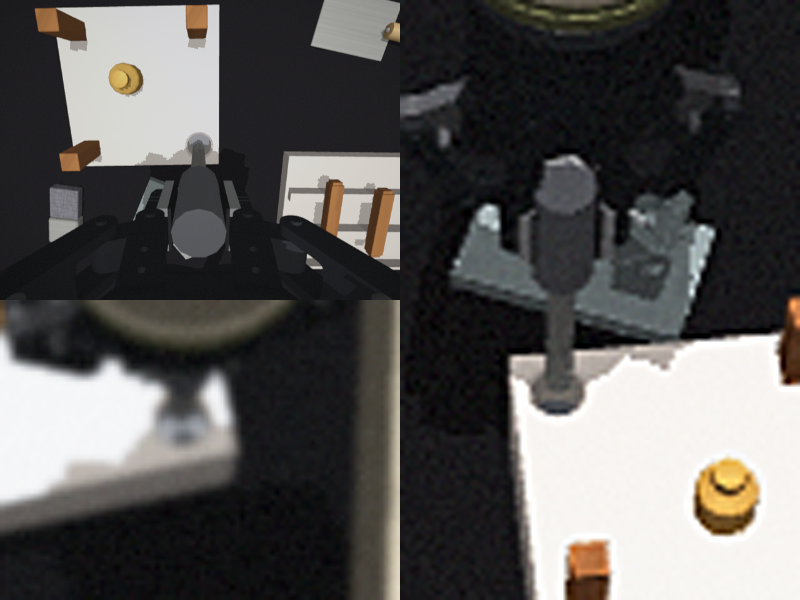

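Call:
servo_tool(
  plan=[
    [[0,0,-0.015,0,0.015],[0,0,-0.015,0,0.015],[0,0,-0.004,0,0.015],[0,0,-0.004,0,0.015],[0,0,-0.003,0,0.015],[0,0,0,0,0.015]],
  ],
)

```text
time: 6.15
tool_pos: [570.7, 24.1, 234.0]
tcp_rot: [180.0, -0.2, 12.0]
ft_force: [-4.3, 2.1, 15.1]
finger_gap: 25.2
grip_force: 52.3
```

Call:
servo_tool(
  plan=[
    [[0,0,0.041,0,0.015],[0,0,0.04,0,0.015],[0,0,0.03,0,0.015],[-0.0069,0.0382,0,0,0.015],[-0.0069,0.0382,0,0,0.015],[-0.0069,0.0382,0,0,0.015],[-0.0069,0.0382,0,0,0.015],[-0.0069,0.0382,0,0,0.015],[-0.0069,0.0382,0,0,0.015],[-0.0069,0.0382,0,0,0.015]],
  ],
)

```text
time: 7.15
tool_pos: [520.7, 292.7, 341.8]
tcp_rot: [-180.0, -0.0, 12.0]
ft_force: [0.5, -0.2, -1.3]
finger_gap: 24.8
grip_force: 50.4
```

Call:
servo_tool(
  plan=[
    [[-0.0065,0.0381,0,0,0.015],[0,0,0,0,0.015],[0,0,-0.02,0,0.015],[0,0,-0.015,0,0.015],[0,0,0,0,0.015]],
  ],
)

```text
time: 7.65
tool_pos: [513.6, 328.2, 303.2]
tcp_rot: [179.9, 0.3, 11.9]
ft_force: [-0.9, -0.6, -1.7]
finger_gap: 24.8
grip_force: 50.3
```

```bash
python3 - <<'E'
from h import *
w=snap('wrist')['frame'];s=snap('scene')['frame']
c=np.zeros((600,800,3),np.uint8)
c[:,:400]=cv2.resize(w[150:390,240:400],(400,600)); c[:600,400:]=cv2.resize(s[170:290,420:500],(400,600)); cv2.imwrite('pics/c5.png',c); print(sense()['ft_force'],sense()['tool_pos'])
E
```

```text
[-0.59992938 -0.01888766 -1.80367956] [514.58935256 328.57684677 306.30492495]
```

View pics/c5.png

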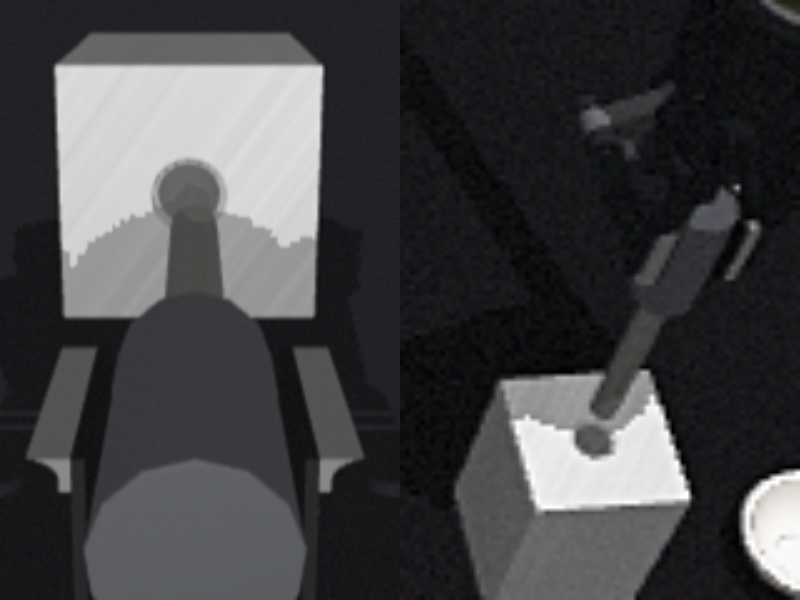

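Call:
servo_tool(
  plan=[
    [[0,0.001,-0.02,0,0.015],[0,0,-0.02,0,0.015],[0,0,-0.02,0,0.015],[0,0,0,0,0.015]],
  ],
)

```text
time: 8.15
tool_pos: [513.9, 329.3, 244.5]
tcp_rot: [179.9, 0.2, 11.9]
ft_force: [0.5, -0.8, -1.5]
finger_gap: 25.1
grip_force: 50.3
```

Call:
servo_tool(
  plan=[
    [[0,0,-0.02,0,0.015],[0,0,-0.02,0,0.015],[0,0,-0.013,0,0.015],[0,0,0,0,0.015],[0,0,0,0,0.06],[0,0,0,0,0.06],[0,0,0,0,0.06]],
  ],
)

```text
time: 8.85
tool_pos: [515.1, 330.5, 194.9]
tcp_rot: [-180.0, -0.1, 12.0]
ft_force: [0.5, -0.2, -0.0]
finger_gap: 60.0
grip_force: 0.0
```

Call:
servo_tool(
  plan=[
    [[0,0,0.03,0,0.06],[0,0,0.04,0,0.06],[0,0,0.04,0,0.06]],
  ],
)

```text
time: 9.15
tool_pos: [514.3, 330.1, 304.9]
tcp_rot: [180.0, 0.1, 12.0]
ft_force: [0.7, -0.5, 1.0]
finger_gap: 59.9
grip_force: 0.0
```

```bash
python3 - <<'E'
from h import *
d=snap('scene');s=d['frame'];print(sense()['tool_pos'])
p=np.load('pics/scene1.npz')['frame']; a=(slice(225,295),slice(430,480)); print(np.abs(s[a].astype(int)-p[a]).mean())
for n,z in(('handle top',160),('mid',130)):print(proj(d,(514.5,328.7,z)))
cv2.imwrite('pics/rodcheck.png',cv2.resize(s[225:305,425:505],(600,600)))
E
```

```text
[516.5376598  331.3286527  314.34154663]
9.6
[466.15821779 242.56320021]
[462.35836239 250.0981174 ]
```

Call:
servo_tool(
  plan=[
    [[0,-0.0449,0,0,0.06],[0,-0.0449,0,0,0.06],[0,-0.0449,0,0,0.06],[0,-0.0449,0,0,0.06],[0,-0.0449,0,0,0.06],[0,-0.0449,0,0,0.06],[0,-0.0449,0,0,0.06]],
  ],
)

```text
time: 9.9
tool_pos: [514.5, 14.3, 304.4]
tcp_rot: [180.0, -0.1, 12.0]
ft_force: [1.5, -0.3, -0.3]
finger_gap: 59.6
grip_force: 0.0
```

Call:
servo_tool(
  plan=[
    [[0,-0.0449,0,0,0.06],[0,-0.0449,0,0,0.06],[0,-0.0449,0,0,0.06],[0,-0.0449,0,0,0.06],[0,-0.0449,0,0,0.06],[0,-0.0449,0,0,0.06],[0,-0.0449,0,0,0.06],[0,0,0,0,0.06],[0,0,0,0,0.06]],
  ],
)

```text
time: 10.8
tool_pos: [514.4, -299.4, 303.8]
tcp_rot: [-180.0, -0.0, 11.8]
ft_force: [-0.1, 1.0, -0.1]
finger_gap: 60.2
grip_force: 0.0
```

```bash
cat >> h.py <<'E'
def orange(d):
    h=cv2.cvtColor(d['frame'],cv2.COLOR_BGR2HSV)
    m=((h[...,0]>5)&(h[...,0]<18)&(h[...,1]>130)&(h[...,2]>60)).astype(np.uint8)
    n,l,st,c=cv2.connectedComponentsWithStats(m)
    return [(st[i],l==i) for i in range(1,n) if st[i][4]>60]
E
python3 - <<'E'
from h import *
a=snap('scene','scene2')['frame'];p=np.load('pics/scene1.npz')['frame']
r_=cv2.matchTemplate(a[215:310,420:500],p[236:275,455:475],cv2.TM_CCOEFF_NORMED);print('rod',cv2.minMaxLoc(r_)[1::2],'expect',(35,21))
d=snap('wrist','w2');print(sense()['tool_pos'])
for st,m in orange(d):
    ys,xs=np.nonzero(m);q=np.array([ray(d,x,y,40)[:2] for x,y in zip(xs,ys)],np.float32)
    b=cv2.minAreaRect(q);print(st,np.round(b[0],1),np.round(b[1],1),round(b[2],1))
E
```

```text
rod (0.9882680177688599, (35, 21)) expect (35, 21)
[ 514.79090401 -297.68067876  303.98480662]
[384   0  72  27 836] [ 673.8 -339.1] [17.  51.3] 11.9
[ 143  136   37  137 3154] [ 492.4 -171.8] [112.6  19.6] 12.6
[ 225  151   28  115 2296] [ 503.  -234.3] [94.9 17. ] 13.1
[ 307  161   21   95 1635] [ 516.6 -296.6] [78.2 14.6] 9.7
```

View pics/w2.png

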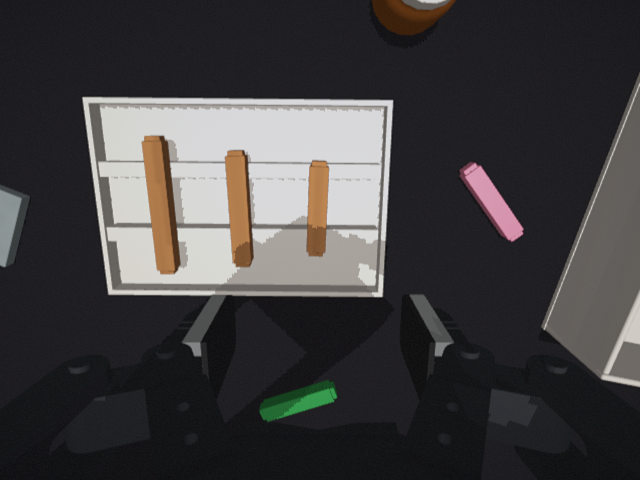

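Call:
servo_tool(
  plan=[
    [[-0.0059,0.0003,-0.045,-1,0.06],[0,0,-0.045,0,0.06],[0,0,-0.045,0,0.06],[0,0,-0.045,0,0.06],[0,0,-0.025,0,0.06],[0,0,-0.013,0,0.06],[0,0,0,0,0.005],[0,0,0,0,0.005],[0,0,0,0,0.005],[0,0,0,0,0.005]],
  ],
  force=25,
)

```text
time: 11.9
tool_pos: [510.3, -298.8, 88.5]
tcp_rot: [179.8, -0.2, 11.0]
ft_force: [0.3, 1.6, 6.3]
finger_gap: 15.7
grip_force: 26.1
```

Call:
servo_tool(
  plan=[
    [[0,0,0,0,0.005],[0,0,0,0,0.005]],
  ],
)

```text
time: 12.1
tool_pos: [510.3, -298.9, 88.5]
tcp_rot: [179.8, -0.2, 11.0]
ft_force: [-0.1, 2.0, 8.0]
finger_gap: 15.8
grip_force: 26.2
```

Call:
servo_tool(
  plan=[
    [[0,0,0.045,0,0.005],[0,0,0.045,0,0.005],[0,0,0.045,0,0.005],[0,0,0.045,0,0.005],[0,0,0.038,0,0.005]],
  ],
)

```text
time: 12.6
tool_pos: [509.0, -298.3, 308.0]
tcp_rot: [179.8, -0.1, 11.0]
ft_force: [1.1, 0.0, -0.5]
finger_gap: 15.3
grip_force: 25.2
```

Call:
servo_tool(
  plan=[
    [[-0.0078,0.0403,0,8.525,0.005],[-0.0078,0.0403,0,8.525,0.005],[-0.0078,0.0403,0,8.525,0.005],[-0.0078,0.0403,0,8.525,0.005],[-0.0078,0.0403,0,8.525,0.005],[-0.0078,0.0403,0,8.525,0.005],[-0.0078,0.0403,0,8.525,0.005],[-0.0081,0.04,0,8.525,0.005],[0,0,0,0,0.005],[0,0,0,0,0.005]],
  ],
)

```text
time: 13.6
tool_pos: [446.1, 24.7, 304.8]
tcp_rot: [179.9, 0.0, 79.2]
ft_force: [-0.3, -1.2, 0.0]
finger_gap: 15.6
grip_force: 25.2
```

```bash
python3 - <<'E'
from h import *
d=snap('wrist','w3',None,1.25);print(sense()['tool_pos'],sense()['tcp_rot'],sense()['finger_gap'])
for p in((446,24,0),(446,24,12),(440,2.7,89)):print(proj(d,p)*1.25)
E
```

```text
[446.2758644   23.86299014 304.62418348] [1.79909444e+02 1.85500538e-02 7.91275239e+01] 15.525936823424441
[396.50995156 256.19504957]
[396.53365015 259.19365529]
[393.42178784 321.16611758]
```

View pics/w3.png

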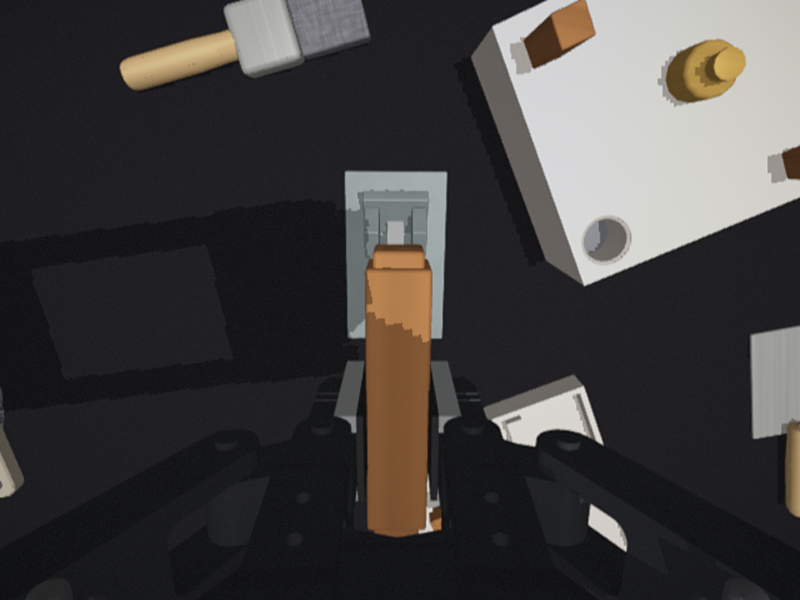

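```bash
cat > m2.py <<'E'
from h import *
exec(open('m.py').read().split("print('socket")[0])
d=np.load('pics/w3.npz'); W=lambda x,y,z:ray(d,x/1.25,y/1.25,z)
o,R=fit('rest',[W(345,172,12),W(447,172,12),W(443,338,12),W(348,338,12)],[(-60,-35),(-60,35),(60,35),(60,-35)])
L=lambda p:np.round(R.T@(p[:2]-o),1)
print('stop inner edge ends',L(W(366,207,59.1)),L(W(428,207,59.1)),'outer',L(W(364,193,59.1)),L(W(429,193,59.1)))
print('cheek hi L/R',L(W(368,240,69)),L(W(428,240,69)))
print('socket',W(607,240,80),'plinth corner',W(584,285,80))
print('bar ends x at z~265', W(398.5,270,259))
a=P(668,437,89);print('rib top from top cam',L(a), 'scene',L(S(105,45,89)))
E
python3 m2.py
```

```text
rest [445.5  24.6] yaw -100.9 res 0.5
stop inner edge ends [-40.1 -18. ] [-40.2  19.4] outer [-48.4 -19.1] [-48.5  19.8]
cheek hi L/R [-21.6 -16.5] [-21.7  19.1]
socket [568.76370227  24.81871144  80.        ] plinth corner [553.33445367   0.80409574  80.        ]
bar ends x at z~265 [454.20234108  66.6137501  259.        ]
rib top from top cam [22.6 -1.4] scene [15.2  4.3]
```

Call:
servo_tool(
  plan=[
    [[-0.0007,-0.0031,-0.04,0,0.005],[0,0,-0.04,0,0.005],[0,0,-0.04,0,0.005],[0,0,-0.024,0,0.005],[0,0,-0.003,0,0.005],[0,0,-0.003,0,0.005],[0,0,-0.003,0,0.005]],
  ],
  force=20,
)

```text
time: 14.35
tool_pos: [446.7, 20.3, 152.7]
tcp_rot: [179.8, -0.0, 79.1]
ft_force: [-3.2, -1.0, 10.0]
finger_gap: 15.6
grip_force: 26.7
```

Call:
servo_tool(
  plan=[
    [[0,0,-0.003,0,0.005],[0,0,-0.002,0,0.005]],
  ],
)

```text
time: 14.55
tool_pos: [447.3, 20.8, 149.7]
tcp_rot: [179.8, -0.0, 79.1]
ft_force: [-9.4, 2.0, 23.1]
finger_gap: 15.8
grip_force: 29.7
```

Call:
servo_tool(
  plan=[
    [[0,0,-0.002,0,0.005],[0,0,-0.002,0,0.005]],
  ],
)

```text
time: 14.75
tool_pos: [447.5, 21.3, 146.6]
tcp_rot: [179.8, -0.1, 79.2]
ft_force: [-13.0, 4.9, 29.0]
finger_gap: 15.7
grip_force: 33.0
```

```bash
cat >> h.py <<'E'
def tilt(d,c,head,L,near=60,vis=False):
    """orange blob near projected c -> image axis ends; prints predicted ends for tilts"""
    best=min(orange(d),key=lambda o:np.hypot(*(np.array(np.nonzero(o[1])[::-1]).mean(1)-proj(d,c))))
    ys,xs=np.nonzero(best[1]);b=cv2.minAreaRect(np.c_[xs,ys].astype(np.float32));
    print('blob',best[0],'c',np.round([xs.mean(),ys.mean()],1),'rect',np.round(b[1],1),'ang',round(b[2],1),'pred c',np.round(proj(d,c),1))
    pts=np.c_[xs,ys]-[xs.mean(),ys.mean()];v=np.linalg.svd(pts,full_matrices=False)[2][0];print('axis',round(np.degrees(np.arctan2(v[1],v[0]))%180,1))
    u=np.array([np.cos(head),np.sin(head),0])
    for t in range(0,121,15):
        w=np.cos(np.radians(t))*u+np.sin(np.radians(t))*np.array([0,0,1]);a=proj(d,np.array(c)-w*L/2);e=proj(d,np.array(c)+w*L/2)
        print(t,np.round(a),np.round(e),round(np.degrees(np.arctan2(*(e-a)[::-1]))%180,1),end=' | ')
    print()
E
python3 - <<'E'
from h import *
d=snap('scene','s5')
tilt(d,(447,22,88),np.radians(-100.9),80)
cv2.imwrite('pics/s5c.png',cv2.resize(d['frame'][180:270,280:400],(800,600),interpolation=2))
E
```

```text
blob [330 219  16  13 131] c [336.5 225. ] rect [16.2  8.8] ang 20.6 pred c [326.7 222.1]
axis 23.9
0 [343. 226.] [311. 218.] 14.9 | 15 [342. 229.] [311. 215.] 23.5 | 30 [340. 231.] [313. 213.] 32.4 | 45 [337. 232.] [316. 212.] 42.3 | 60 [334. 232.] [319. 211.] 54.6 | 75 [330. 232.] [323. 211.] 70.9 | 90 [326. 232.] [327. 212.] 92.8 | 105 [322. 230.] [331. 213.] 118.6 | 120 [319. 228.] [335. 216.] 142.7 |
```

Call:
servo_tool(
  plan=[
    [[-0.001,0,-0.002,0,0.005],[-0.001,0,-0.002,0,0.005],[0,0,0,0,0.005]],
  ],
)

```text
time: 15.1
tool_pos: [447.1, 21.4, 143.7]
tcp_rot: [179.5, -0.1, 79.2]
ft_force: [-6.2, 6.6, 27.4]
finger_gap: 15.5
grip_force: 34.9
```

Call:
servo_tool(
  plan=[
    [[0,0,-0.002,0,0.005],[0,0,0,0,0.005]],
  ],
)

```text
time: 15.3
tool_pos: [447.1, 21.4, 141.8]
tcp_rot: [179.5, -0.1, 79.2]
ft_force: [-8.5, 5.3, 28.8]
finger_gap: 15.5
grip_force: 37.0
```

```bash
python3 - <<'E'
from h import *
d=snap('scene','s6')
tilt(d,(446,21,86),np.radians(-100.9),80)
d=snap('top','t6'); print([ (list(map(int,o[0]))) for o in orange(d)]); print(proj(d,(446,21,86)))
E
```

```text
blob [330 220  15  13 129] c [336.3 226.1] rect [16.5  8.5] ang 26.6 pred c [326.3 222.2]
axis 30.8
0 [342. 226.] [311. 218.] 14.9 | 15 [341. 229.] [311. 216.] 23.5 | 30 [340. 231.] [313. 214.] 32.4 | 45 [337. 232.] [315. 212.] 42.3 | 60 [334. 233.] [319. 211.] 54.6 | 75 [330. 232.] [323. 211.] 70.9 | 90 [326. 232.] [327. 212.] 92.7 | 105 [322. 230.] [331. 214.] 118.6 | 120 [318. 228.] [335. 216.] 142.7 | 
[[457, 165, 23, 22, 116], [421, 237, 15, 40, 236], [393, 238, 16, 48, 271]]
[316.67439259 278.2494784 ]
```

Call:
servo_tool(
  plan=[
    [[-0.001,0,-0.002,0,0.005],[0,0,-0.002,0,0.005],[0,0,-0.001,0,0.005],[0,0,0,0,0.005]],
  ],
)

```text
time: 15.8
tool_pos: [447.0, 21.2, 137.7]
tcp_rot: [179.4, -0.1, 79.2]
ft_force: [-7.7, 4.7, 35.4]
finger_gap: 15.6
grip_force: 41.3
```

```bash
python3 - <<'E'
from h import *
d=snap('scene','s7')
tilt(d,(446,21,82),np.radians(-100.9),80)
x=np.load('pics/scene1.npz')['frame'] if 0 else d['frame']
w=snap('wrist','w7')['frame']
c=np.zeros((600,800,3),np.uint8); c[:,:400]=cv2.resize(x[190:260,303:350],(400,600),interpolation=2); c[:,400:]=cv2.resize(w[120:480,200:440],(400,600),interpolation=2); cv2.imwrite('pics/c7.png',c)
E
```

```text
blob [330 220  15  14 127] c [336.  227.2] rect [16.2  8.7] ang 29.7 pred c [326.3 223.2]
axis 33.7
0 [342. 227.] [311. 219.] 15.0 | 15 [341. 230.] [311. 217.] 23.5 | 30 [340. 232.] [313. 215.] 32.3 | 45 [337. 233.] [315. 213.] 42.3 | 60 [334. 234.] [319. 212.] 54.5 | 75 [330. 233.] [322. 212.] 70.8 | 90 [326. 233.] [327. 213.] 92.7 | 105 [322. 231.] [331. 215.] 118.7 | 120 [318. 229.] [335. 217.] 142.8 |
```

View pics/c7.png

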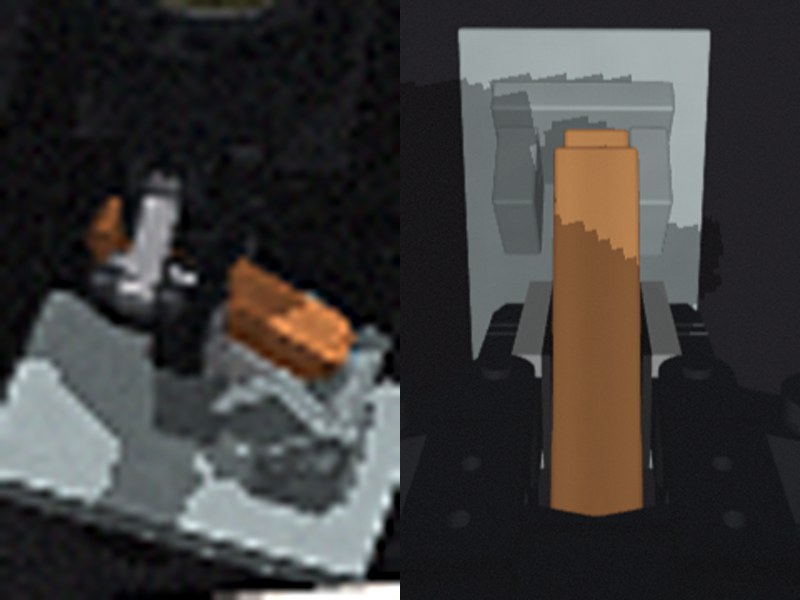

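Call:
servo_tool(
  plan=[
    [[0.0021,0,0.01,0,0.005],[0,0,0.01,0,0.005],[0,0,0,0,0.005]],
  ],
)

```text
time: 16.2
tool_pos: [445.9, 20.8, 153.3]
tcp_rot: [179.8, -0.0, 79.2]
ft_force: [0.0, 1.0, -1.1]
finger_gap: 15.4
grip_force: 36.3
```

```bash
cat >> h.py <<'E'
def lat(d):
    "bar blob edges per row in wrist view"
    o=max(orange(d),key=lambda o:o[0][4] if 280<o[0][0]+o[0][2]/2<360 else 0)
    ys=np.nonzero(o[1].any(1))[0]
    for y in np.linspace(ys[0]+2,ys[-1]-2,6).astype(int):
        x=np.nonzero(o[1][y])[0];print(y,x[0],x[-1],(x[0]+x[-1])/2,end=' | ')
    print()
E
python3 - <<'E'
from h import *
lat(np.load('pics/w7.npz'));d=snap('wrist','w8');lat(d)
print(sense()['tool_pos'],sense()['ft_force'])
# base edges: bright pixels in rows near base
for n in('w7','w8'):
    f=np.load(f'pics/{n}.npz')['frame'].astype(int).sum(2)
    for y in(140,150,160):
        x=np.nonzero(f[y,220:400]>250)[0]+220;print(n,y,x[0],x[-1])
d=snap('scene','s8');tilt(d,(446,21,92),np.radians(-100.9),80)
E
```

```text
200 299 336 317.5 | 245 292 342 317.0 | 290 292 343 317.5 | 336 292 343 317.5 | 381 291 344 317.5 | 427 304 331 317.5 | 
200 299 336 317.5 | 245 292 342 317.0 | 290 292 343 317.5 | 336 292 343 317.5 | 381 292 343 317.5 | 427 304 332 318.0 | 
[445.2729203   20.83736948 152.0834121 ] [-0.79909013  0.4140398  -1.01470122]
w7 140 235 385
w7 150 235 385
w7 160 236 384
w8 140 245 384
w8 150 245 383
w8 160 245 383
blob [330 216  15  14 131] c [336.3 223. ] rect [16.2  8.7] ang 29.7 pred c [326.4 220.7]
axis 35.0
0 [342. 225.] [311. 217.] 14.9 | 15 [342. 227.] [311. 214.] 23.6 | 30 [340. 229.] [313. 212.] 32.4 | 45 [337. 231.] [315. 211.] 42.4 | 60 [334. 231.] [319. 210.] 54.7 | 75 [330. 231.] [323. 210.] 71.0 | 90 [326. 230.] [327. 211.] 92.7 | 105 [322. 229.] [331. 212.] 118.5 | 120 [318. 227.] [335. 214.] 142.5 |
```

Call:
servo_tool(
  plan=[
    [[-0.0015,0,-0.003,0,0.005],[0,0,-0.003,0,0.005],[0,0,0,0,0.005]],
  ],
)

```text
time: 16.6
tool_pos: [442.1, 21.0, 143.6]
tcp_rot: [-179.9, 0.0, 79.2]
ft_force: [-0.1, 0.5, -0.9]
finger_gap: 15.9
grip_force: 36.3
```

Call:
servo_tool(
  plan=[
    [[0,0,-0.003,0,0.005],[0,0,0,0,0.005]],
  ],
)

```text
time: 16.8
tool_pos: [442.6, 21.0, 141.2]
tcp_rot: [-179.9, 0.0, 79.2]
ft_force: [0.5, -0.4, -0.8]
finger_gap: 15.4
grip_force: 36.3
```

Call:
servo_tool(
  plan=[
    [[0,0,-0.003,0,0.005],[0,0,0,0,0.005]],
  ],
)

```text
time: 17.0
tool_pos: [443.3, 21.0, 139.1]
tcp_rot: [180.0, -0.0, 79.2]
ft_force: [0.6, 0.5, 1.9]
finger_gap: 16.0
grip_force: 36.8
```

```bash
cat > chk.py <<'E'
from h import *
d=snap('wrist','wx');lat(d);s=sense();print(s['tool_pos'],s['tcp_rot'],s['ft_force'],s['grip_force'])
f=d['frame'].astype(int).sum(2)
for y in(140,155):
    x=np.nonzero(f[y,220:400]>250)[0]+220;print('base',y,x[0],x[-1])
d=snap('scene','sx');tilt(d,(446,21,s['tool_pos'][2]-56),np.radians(-100.9),80)
E
python3 chk.py
```

```text
200 299 336 317.5 | 245 293 342 317.5 | 290 292 343 317.5 | 336 292 343 317.5 | 381 291 343 317.0 | 427 304 330 317.0 | 
[443.26964194  20.99583897 139.11684393] [ 1.79966461e+02 -7.13161548e-03  7.91761444e+01] [-0.30625283  0.21051336  0.49484779] 36.72435164451599
base 140 246 395
base 155 247 395
blob [330 218  15  14 128] c [336.1 225.5] rect [16.4  8.7] ang 29.7 pred c [326.3 222.9]
axis 33.9
0 [342. 227.] [311. 219.] 15.0 | 15 [341. 230.] [311. 216.] 23.5 | 30 [340. 231.] [313. 214.] 32.4 | 45 [337. 233.] [315. 213.] 42.3 | 60 [334. 233.] [319. 212.] 54.6 | 75 [330. 233.] [323. 212.] 70.8 | 90 [326. 232.] [327. 213.] 92.7 | 105 [322. 231.] [331. 214.] 118.6 | 120 [318. 229.] [335. 216.] 142.7 |
```

Call:
servo_tool(
  plan=[
    [[0.0007,0,-0.001,0,0.005],[0,0,0,0,0.005],[0,0,0,0,0.018],[0,0,0,0,0.018],[0,0,0,0,0.018]],
  ],
)

```text
time: 17.6
tool_pos: [443.6, 20.9, 137.7]
tcp_rot: [-180.0, 0.0, 79.2]
ft_force: [-0.4, 0.5, 0.4]
finger_gap: 18.4
grip_force: 0.2
```

```bash
python3 chk.py
```

```text
196 305 337 321.0 | 242 299 343 321.0 | 288 297 344 320.5 | 334 295 346 320.5 | 380 293 347 320.0 | 427 304 330 317.0 | 
[443.62242535  20.93687484 137.74775687] [-1.79993308e+02  4.76406063e-03  7.91733499e+01] [ 1.63857891  0.67097795 -0.44372863] 0.2057002019137144
base 140 245 396
base 155 245 395
blob [330 220  13  17 115] c [335.  228.4] rect [19.1  7.8] ang 45.0 pred c [326.2 223.2]
axis 47.2
0 [342. 228.] [311. 219.] 15.0 | 15 [341. 230.] [311. 217.] 23.5 | 30 [340. 232.] [313. 215.] 32.3 | 45 [337. 233.] [315. 213.] 42.3 | 60 [334. 234.] [319. 212.] 54.5 | 75 [330. 233.] [322. 212.] 70.8 | 90 [326. 233.] [327. 213.] 92.7 | 105 [322. 231.] [331. 215.] 118.7 | 120 [318. 229.] [335. 217.] 142.8 |
```

Call:
servo_tool(
  plan=[
    [[0,0,0,0,0.03],[0,0,0,0,0.03],[0,0,0,0,0.03],[0,0,0,0,0.03],[-0.0004,-0.002,0.004,0,0.03],[-0.0004,-0.002,0.0035,0,0.03],[0,0,0,0,0.03]],
  ],
)

```text
time: 18.4
tool_pos: [443.3, 16.7, 146.2]
tcp_rot: [179.9, -0.0, 79.2]
ft_force: [-0.2, 0.8, 0.4]
finger_gap: 29.5
grip_force: 0.0
```

```bash
python3 chk.py
```

```text
182 304 334 319.0 | 225 298 340 319.0 | 268 296 341 318.5 | 312 294 342 318.0 | 355 292 344 318.0 | 399 299 336 317.5 | 
[443.23134865  16.7863415  145.94756878] [ 1.79939205e+02 -7.54325922e-03  7.91559636e+01] [ 0.03167316 -0.4285417   0.4963503 ] 0.0
base 140 246 391
base 155 247 390
blob [327 218  16  19 141] c [333.8 227.4] rect [21.9  7.8] ang 45.0 pred c [326.3 221.2]
axis 45.6
0 [342. 226.] [311. 217.] 14.9 | 15 [342. 228.] [311. 215.] 23.5 | 30 [340. 230.] [313. 213.] 32.4 | 45 [337. 231.] [315. 211.] 42.4 | 60 [334. 232.] [319. 210.] 54.7 | 75 [330. 232.] [323. 210.] 70.9 | 90 [326. 231.] [327. 211.] 92.7 | 105 [322. 229.] [331. 213.] 118.5 | 120 [318. 227.] [335. 215.] 142.5 |
```

```bash
python3 - <<'E'
from h import *
w=np.load('pics/wx.npz');s=np.load('pics/sx.npz')
o=max(orange(w),key=lambda o:o[0][4] if 280<o[0][0]+o[0][2]/2<360 else 0);print(o[0])
q=.70711
for s0 in(0,3,6,10):
  for nm,ss,n in(('lo',s0,14.25),('lo4',s0+4,16),('hi',s0+80,14.25)):
    h=q*(ss-n);z=45+q*(ss+n);x=h-26
    p=np.array([444.6-.189*x,24.6-.982*x,z]);print(s0,nm,np.round(proj(w,p)),np.round(proj(s,p)),end=' ')
  print()
E
```

```text
[  291   180    54   222 10314]
0 lo [317. 189.] [342. 233.] 0 lo4 [317. 195.] [341. 232.] 0 hi [318. 408.] [320. 213.] 
3 lo [317. 195.] [341. 232.] 3 lo4 [317. 201.] [340. 231.] 3 hi [318. 419.] [319. 213.] 
6 lo [317. 201.] [340. 232.] 6 lo4 [317. 208.] [339. 231.] 6 hi [318. 430.] [318. 212.] 
10 lo [317. 210.] [339. 231.] 10 lo4 [317. 216.] [338. 230.] 10 hi [318. 445.] [317. 211.]
```

Call:
servo_tool(
  plan=[
    [[0,0,0,0,0.012],[0,0,0,0,0.012],[0,0,0,0,0.012],[0,0,0,0,0.012],[0,0,0,0,0.012]],
  ],
  force=20,
)

```text
time: 19.0
tool_pos: [442.9, 17.1, 145.4]
tcp_rot: [-180.0, -0.0, 79.2]
ft_force: [0.0, 0.6, 0.9]
finger_gap: 15.9
grip_force: 24.4
```

Call:
servo_tool(
  plan=[
    [[0.0011,0.0055,0.005,0,0.012],[0.0007,0.0038,0.0028,0,0.012],[0.0007,0.0038,0.0027,0,0.012],[0.0008,0.0042,0.002,0,0.012],[0.0008,0.0042,0.0018,0,0.012]],
  ],
)

```text
time: 19.5
tool_pos: [447.2, 37.8, 160.6]
tcp_rot: [180.0, 0.1, 79.2]
ft_force: [-2.2, -7.6, 5.3]
finger_gap: 15.3
grip_force: 25.5
```

```bash
python3 chk.py
```

```text
207 303 331 317.0 | 247 297 338 317.5 | 288 295 340 317.5 | 328 293 342 317.5 | 369 291 344 317.5 | 410 298 337 317.5 | 
[447.44554034  38.38532619 160.95564553] [1.79940940e+02 9.33571622e-02 7.91731416e+01] [-1.62928758 -5.65772223  7.12301218] 25.608015060424805Traceback (most recent call last):
  File "chk.py", line 5, in <module>
    x=np.nonzero(f[y,220:400]>250)[0]+220;print('base',y,x[0],x[-1])
                                                         ~^^^
IndexError: index 0 is out of bounds for axis 0 with size 0
```

Call:
servo_tool(
  plan=[
    [[0.0008,0.0044,0.001,0,0.012],[0.0008,0.0044,0.001,0,0.012],[0.0008,0.0044,0.0002,0,0.012],[0.0006,0.003,0,0,0.012],[0,0,0,0,0.012]],
  ],
)

```text
time: 20.05
tool_pos: [450.7, 54.3, 163.9]
tcp_rot: [179.9, 0.1, 79.2]
ft_force: [-6.3, -6.1, 13.8]
finger_gap: 15.5
grip_force: 26.8
```

```bash
cat > chk2.py <<'E'
from h import *
import sys
d=snap('wrist','wx');lat(d);s=sense();print(s['tool_pos'],s['ft_force'],s['grip_force'])
d=snap('scene','sx');p=s['tool_pos'];tilt(d,(p[0],p[1],p[2]-56-18),np.radians(-100.9),80)
E
python3 chk2.py
```

```text
241 300 334 317.0 | 277 297 338 317.5 | 314 295 340 317.5 | 350 292 343 317.5 | 387 290 345 317.5 | 424 297 338 317.5 | 
[450.68419804  54.25810787 163.88781204] [-5.43239594 -5.92739155 13.75052236] 26.799614131450653
blob [339 222   9  14  64] c [343.9 230.4] rect [13.   7.9] ang 71.6 pred c [340.  224.3]
axis 100.2
0 [356. 229.] [324. 220.] 14.9 | 15 [355. 231.] [325. 218.] 23.6 | 30 [353. 233.] [326. 216.] 32.6 | 45 [351. 234.] [329. 214.] 42.8 | 60 [347. 235.] [333. 213.] 55.6 | 75 [343. 235.] [337. 213.] 72.6 | 90 [339. 234.] [341. 214.] 95.1 | 105 [335. 232.] [345. 216.] 120.9 | 120 [331. 230.] [349. 218.] 144.2 |
```

```bash
cat >> h.py <<'E'
import itertools
def sil(d,G,head,th,up,L=80):
    u=np.array([np.cos(head),np.sin(head),0]);v=np.array([-u[1],u[0],0]);k=np.array([0,0,1.])
    w=np.cos(th)*u+np.sin(th)*k; n=-np.sin(th)*u+np.cos(th)*k
    P=[]
    for a,hw in((up,6.25),(up-4,8),(up-L+4,8),(up-L,6.25)):
        for i,j in itertools.product((-1,1),(-1,1)): P.append(proj(d,G+w*a+n*hw*i+v*hw*j))
    P=np.array(P);m=np.zeros((480,640),np.uint8);cv2.fillConvexPoly(m,cv2.convexHull(np.round(P).astype(np.int32)),1);return m>0
def fitbar(d,tp,yaw=79.2,off=55):
    G=np.array(tp)-[0,0,off];head=np.radians(yaw+180)
    M=max(orange(d),key=lambda o:o[0][4] if 280<o[0][0]+o[0][2]/2<360 else 0)[1]
    best=[]
    for th in range(30,121,3):
        for up in range(10,40,2):
            s=sil(d,G,head,np.radians(th),up);best.append(((s&M).sum()/(s|M).sum(),th,up))
    best.sort(reverse=True);ys=np.nonzero(M.any(1))[0];print('rows',ys[0],ys[-1],[(round(a,3),b,c) for a,b,c in best[:6]])
E
python3 - <<'E'
from h import *
fitbar(np.load('pics/wx.npz'),(450.7,54.3,163.9))
E
```

```text
rows 239 426 [(np.float64(0.91), 72, 28), (np.float64(0.907), 75, 28), (np.float64(0.904), 69, 28), (np.float64(0.903), 75, 30), (np.float64(0.899), 72, 30), (np.float64(0.899), 78, 30)]
```

Call:
servo_tool(
  plan=[
    [[0,0,0.03,0,0.012],[0,0,0.03,0,0.012],[0,0,0,0,0.012],[0,0,0,0,0.012]],
  ],
)

```text
time: 20.55
tool_pos: [450.5, 55.1, 222.8]
tcp_rot: [179.9, -0.0, 79.2]
ft_force: [0.0, -0.6, -1.9]
finger_gap: 15.5
grip_force: 24.9
```

```bash
cat >> chk2.py <<'E'
fitbar(np.load('pics/wx.npz'),p)
E
python3 chk2.py
```

```text
240 303 332 317.5 | 276 297 337 317.0 | 313 295 340 317.5 | 349 292 342 317.0 | 386 290 345 317.5 | 423 297 338 317.5 | 
[449.79369422  55.02019137 221.55076206] [-0.29445181 -0.38487652 -1.08540659] 24.856667518615723
blob [341 206  10  16  72] c [345.9 215.6] rect [ 9.  13.7] ang 29.1 pred c [341.7 209.2]
axis 97.8
0 [359. 214.] [325. 205.] 14.6 | 15 [358. 216.] [326. 202.] 23.7 | 30 [356. 218.] [327. 200.] 33.0 | 45 [353. 220.] [330. 198.] 43.6 | 60 [349. 220.] [334. 197.] 56.6 | 75 [345. 220.] [338. 197.] 73.5 | 90 [341. 220.] [343. 198.] 95.2 | 105 [337. 218.] [347. 200.] 119.8 | 120 [333. 216.] [351. 202.] 142.5 | 
rows 238 425 [(np.float64(0.919), 72, 30), (np.float64(0.912), 75, 30), (np.float64(0.909), 72, 28), (np.float64(0.904), 75, 28), (np.float64(0.9), 69, 28), (np.float64(0.894), 75, 26)]
```

Call:
servo_tool(
  plan=[
    [[0.022,-0.018,0.002,0,0.012],[0.022,-0.018,0.002,0,0.012],[0.022,-0.018,0.002,0,0.012],[0.022,-0.018,0.002,0,0.012],[0.022,-0.018,0.002,0,0.012],[0,0,0,0,0.012],[0,0,0,0,0.012]],
  ],
)

```text
time: 21.35
tool_pos: [559.3, -35.3, 230.0]
tcp_rot: [-179.8, -0.0, 79.1]
ft_force: [0.2, -0.1, 0.1]
finger_gap: 15.7
grip_force: 24.9
```

```bash
python3 - <<'E'
from h import *
d=snap('wrist','w9');s=sense();p=s['tool_pos'];print(p,s['tcp_rot']);fitbar(d,p)
f=cv2.cvtColor(d['frame'],cv2.COLOR_BGR2GRAY);c=proj(d,(569.5,24,80));print('pred',c)
x,y=c.astype(int);R=40;sub=f[y-R:y+R,x-R:x+R];print(np.round(sub[::8,::5]).tolist())
m=(sub<np.percentile(sub,90)*.82).astype(np.uint8)
n,l,st,ce=cv2.connectedComponentsWithStats(m)
for i in range(1,n):
    if st[i][4]>80:
        cs,_=cv2.findContours((l==i).astype(np.uint8),0,2);
        e=cv2.fitEllipse(cs[0]);print(st[i],np.round(e[0],1),np.round(e[1],1),ray(d,e[0][0]+x-R,e[0][1]+y-R,80)[:2])
E
```

```text
[559.00253063 -34.94154612 230.27175154] [-1.79821667e+02 -1.05500676e-02  7.91613803e+01]
rows 237 424 [(np.float64(0.909), 72, 28), (np.float64(0.901), 75, 28), (np.float64(0.892), 72, 30), (np.float64(0.889), 69, 28), (np.float64(0.886), 75, 30), (np.float64(0.878), 75, 26)]
pred [316.82726346 141.85406783]
[[215, 215, 216, 215, 215, 215, 216, 215, 215, 216, 215, 215, 216, 216, 215, 216], [215, 216, 215, 216, 215, 216, 216, 216, 216, 216, 216, 215, 216, 216, 216, 216], [216, 215, 215, 216, 216, 162, 160, 103, 103, 159, 179, 210, 215, 216, 216, 216], [216, 216, 216, 187, 127, 157, 156, 158, 159, 134, 101, 103, 178, 216, 216, 216], [216, 216, 215, 170, 156, 156, 157, 157, 159, 158, 109, 101, 111, 209, 217, 216], [216, 216, 204, 116, 154, 155, 156, 157, 158, 157, 159, 101, 99, 152, 217, 216], [217, 217, 216, 189, 144, 152, 155, 155, 156, 157, 156, 100, 149, 212, 216, 216], [20, 218, 217, 209, 173, 112, 152, 154, 155, 155, 101, 143, 175, 217, 217, 216], [34, 19, 217, 217, 217, 194, 192, 166, 163, 187, 168, 217, 216, 217, 217, 217], [21, 24, 141, 217, 216, 217, 217, 217, 217, 217, 217, 217, 200, 29, 33, 33]]
[  14   12   49   53 1959] [38.3 39.4] [47.8 51.8] [568.33403758  24.95723295]
[  0  50  15  30 230] [16.8 80.3] [12.3 19.5] [553.11753729   6.42188307]
[ 46  65  34  15 276] [62.1 79.4] [ 13.6 197.5] [576.79462288   2.33545724]
```

Call:
servo_tool(
  plan=[
    [[0.003,0.0226,0,0,0.012],[0.003,0.0227,0,0,0.012],[0,0,-0.02,0,0.012],[0,0,-0.018,0,0.012],[0,0,0,0,0.012],[0,0,0,0,0.012]],
  ],
)

```text
time: 22.0
tool_pos: [565.1, 10.5, 193.5]
tcp_rot: [-179.9, 0.0, 79.2]
ft_force: [0.8, 0.2, -0.1]
finger_gap: 15.6
grip_force: 24.9
```

```bash
cat > chk3.py <<'E'
from h import *
d=snap('wrist','wx');s=sense();p=s['tool_pos'];print(p,s['ft_force']);fitbar(d,p)
f=cv2.cvtColor(d['frame'],cv2.COLOR_BGR2GRAY);c=proj(d,(568.7,24.6,80)).astype(int);print('pred',c)
M=max(orange(d),key=lambda o:o[0][4] if 280<o[0][0]+o[0][2]/2<360 else 0)[1];ys=np.nonzero(M.any(1))[0]
for y in range(ys[0]-24,ys[0]+40,4):
    xs=np.nonzero(M[y])[0]; h=np.nonzero((f[y,c[0]-60:c[0]+60]<185))[0]+c[0]-60
    print(y,'bar',(xs[0],xs[-1]) if len(xs) else '','hole',(h[0],h[-1]) if len(h) else '',end=' | ')
E
python3 chk3.py
```

```text
[565.78974737  10.28974881 194.51029316] [-0.34900713  0.25865141 -0.69429276]
rows 239 424 [(np.float64(0.848), 75, 28), (np.float64(0.84), 72, 28), (np.float64(0.829), 75, 26), (np.float64(0.827), 78, 28), (np.float64(0.823), 72, 26), (np.float64(0.821), 69, 26)]
pred [320 246]
215 bar  hole (np.int64(260), np.int64(286)) | 219 bar  hole (np.int64(260), np.int64(333)) | 223 bar  hole (np.int64(260), np.int64(339)) | 227 bar  hole (np.int64(260), np.int64(343)) | 231 bar  hole (np.int64(260), np.int64(345)) | 235 bar  hole (np.int64(260), np.int64(348)) | 239 bar (np.int64(304), np.int64(330)) hole (np.int64(260), np.int64(349)) | 243 bar (np.int64(299), np.int64(335)) hole (np.int64(260), np.int64(350)) | 247 bar (np.int64(299), np.int64(336)) hole (np.int64(260), np.int64(349)) | 251 bar (np.int64(299), np.int64(336)) hole (np.int64(260), np.int64(349)) | 255 bar (np.int64(298), np.int64(336)) hole (np.int64(260), np.int64(348)) | 259 bar (np.int64(298), np.int64(336)) hole (np.int64(260), np.int64(377)) | 263 bar (np.int64(298), np.int64(336)) hole (np.int64(260), np.int64(379)) | 267 bar (np.int64(298), np.int64(337)) hole (np.int64(260), np.int64(379)) | 271 bar (np.int64(298), np.int64(337)) hole (np.int64(260), np.int64(379)) | 275 bar (np.int64(298), np.int64(337)) hole (np.int64(260), np.int64(379)) |
```

Call:
servo_tool(
  plan=[
    [[0.0016,-0.0003,-0.004,0,0.012],[0,0,-0.004,0,0.012],[0,0,-0.004,0,0.012],[0,0,0,0,0.012]],
  ],
)

```text
time: 22.45
tool_pos: [567.2, 9.6, 181.1]
tcp_rot: [-179.9, 0.0, 79.2]
ft_force: [-1.0, -0.2, -0.9]
finger_gap: 15.9
grip_force: 24.8
```

Call:
servo_tool(
  plan=[
    [[0,0,-0.003,0,0.012],[0,0,-0.003,0,0.012],[0,0,0,0,0.012]],
  ],
)

```text
time: 22.75
tool_pos: [567.1, 10.2, 175.2]
tcp_rot: [-179.9, -0.0, 79.2]
ft_force: [-2.3, 2.5, -0.9]
finger_gap: 15.7
grip_force: 24.7
```

```bash
python3 chk3.py | head -3
```

```text
[567.13571907  10.15106932 175.26560084] [-2.11049384  3.33755768 -1.42047057]
rows 238 424 [(np.float64(0.921), 72, 28), (np.float64(0.914), 75, 28), (np.float64(0.896), 75, 26), (np.float64(0.892), 72, 26), (np.float64(0.888), 69, 28), (np.float64(0.885), 78, 28)]
pred [315 258]
```

Call:
servo_tool(
  plan=[
    [[0.0006,0.003,0.0005,0,0.012],[0.0006,0.003,0.0005,0,0.012],[0.0006,0.003,0.0003,0,0.012],[0,0,0,0,0.012]],
  ],
)

```text
time: 23.2
tool_pos: [569.2, 17.9, 177.4]
tcp_rot: [-180.0, 0.1, 79.2]
ft_force: [-4.0, -4.6, 1.7]
finger_gap: 15.9
grip_force: 25.0
```

Call:
servo_tool(
  plan=[
    [[0.0006,0.003,0.0002,0,0.012],[0.0006,0.003,0,0,0.012],[0,0,0,0,0.012]],
  ],
)

```text
time: 23.5
tool_pos: [570.3, 23.8, 177.7]
tcp_rot: [-180.0, 0.1, 79.2]
ft_force: [-4.8, -5.2, 2.5]
finger_gap: 15.8
grip_force: 25.0
```

```bash
python3 chk3.py | head -3
```

```text
[570.25483888  23.82950062 177.63895757] [-5.00445057 -4.88364766  1.5769801 ]
rows 264 427 [(np.float64(0.883), 87, 34), (np.float64(0.882), 84, 32), (np.float64(0.88), 87, 32), (np.float64(0.861), 81, 32), (np.float64(0.857), 84, 34), (np.float64(0.851), 84, 30)]
pred [314 286]
```

Call:
servo_tool(
  plan=[
    [[-0.0006,0.002,0,0,0.012],[-0.0006,0.002,0,0,0.012],[0,0,0,0,0.012]],
  ],
)

```text
time: 23.85
tool_pos: [569.4, 27.9, 177.6]
tcp_rot: [180.0, 0.1, 79.2]
ft_force: [-3.2, -3.8, 0.4]
finger_gap: 15.9
grip_force: 24.7
```

```bash
python3 chk3.py | head -3
```

```text
[569.39246674  27.89043827 177.66680884] [-3.45492475 -4.2596862   1.88513836]
rows 270 426 [(np.float64(0.863), 90, 36), (np.float64(0.859), 90, 34), (np.float64(0.858), 87, 34), (np.float64(0.848), 84, 32), (np.float64(0.848), 87, 32), (np.float64(0.84), 90, 32)]
pred [318 295]
```

Call:
servo_tool(
  plan=[
    [[-0.0006,-0.0016,0,0,0.012],[-0.0003,-0.0014,-0.002,0,0.012],[0,0,-0.003,0,0.012],[0,0,-0.003,0,0.012]],
  ],
)

```text
time: 24.3
tool_pos: [568.6, 25.8, 169.2]
tcp_rot: [180.0, -0.0, 79.2]
ft_force: [-0.3, -0.4, -0.2]
finger_gap: 15.9
grip_force: 24.5
```

Call:
servo_tool(
  plan=[
    [[0,0,-0.003,0,0.012],[0,0,0,0,0.012]],
  ],
)

```text
time: 24.5
tool_pos: [568.1, 25.8, 165.6]
tcp_rot: [-179.9, 0.0, 79.2]
ft_force: [-0.6, 0.4, -1.8]
finger_gap: 15.4
grip_force: 24.5
```

Call:
servo_tool(
  plan=[
    [[0,0,-0.003,0,0.012],[0,0,-0.003,0,0.012],[0,0,0,0,0.012]],
  ],
)

```text
time: 24.8
tool_pos: [568.2, 25.7, 159.8]
tcp_rot: [-180.0, 0.0, 79.2]
ft_force: [0.2, -0.0, -1.1]
finger_gap: 15.7
grip_force: 24.5
```

Call:
servo_tool(
  plan=[
    [[0,0,-0.002,0,0.012],[0,0,-0.001,0,0.012],[0,0,0,0,0.012]],
  ],
)

```text
time: 25.1
tool_pos: [568.5, 25.7, 157.5]
tcp_rot: [180.0, -0.0, 79.2]
ft_force: [-0.5, -0.4, -0.9]
finger_gap: 15.8
grip_force: 24.6
```

Call:
servo_tool(
  plan=[
    [[0,0,-0.0015,0,0.012],[0,0,-0.001,0,0.012],[0,0,0,0,0.012]],
  ],
)

```text
time: 25.4
tool_pos: [568.8, 25.7, 157.1]
tcp_rot: [180.0, -0.0, 79.2]
ft_force: [-7.9, 0.1, 16.8]
finger_gap: 15.3
grip_force: 27.0
```

```bash
python3 chk3.py | head -2; python3 chk2.py|tail -3
```

```text
[568.8022388   25.73105877 157.0880085 ] [-7.3271939   1.32789507 17.4467303 ]
rows 280 427 [(np.float64(0.85), 93, 38), (np.float64(0.833), 90, 36), (np.float64(0.831), 93, 36), (np.float64(0.829), 96, 38), (np.float64(0.828), 87, 34), (np.float64(0.824), 90, 34)]
axis 88.7
0 [339. 272.] [306. 262.] 15.9 | 15 [338. 274.] [306. 260.] 23.3 | 30 [337. 275.] [308. 258.] 31.0 | 45 [334. 276.] [310. 257.] 39.9 | 60 [330. 277.] [314. 256.] 51.5 | 75 [326. 276.] [318. 257.] 68.0 | 90 [322. 275.] [323. 257.] 92.3 | 105 [318. 274.] [327. 259.] 122.3 | 120 [314. 272.] [331. 261.] 148.3 | 
rows 280 427 [(np.float64(0.85), 93, 38), (np.float64(0.831), 96, 38), (np.float64(0.83), 93, 36), (np.float64(0.83), 90, 36), (np.float64(0.82), 87, 34), (np.float64(0.816), 90, 34)]
```

Call:
servo_tool(
  plan=[
    [[0,0,0.001,0,0.012],[0,0,0,0,0.018],[0,0,0,0,0.022],[0,0,0,0,0.03],[0,0,0,0,0.035],[0,0,0.03,0,0.035],[0,0,0.04,0,0.035],[0,0,0.04,0,0.035]],
  ],
)

```text
time: 26.35
tool_pos: [567.8, 25.7, 266.2]
tcp_rot: [-179.9, 0.0, 79.2]
ft_force: [0.8, 0.0, 0.3]
finger_gap: 35.1
grip_force: 0.0
```

Call:
servo_tool(
  plan=[
    [[-0.03,-0.04,0.03,0,0.035],[-0.03,-0.04,0.03,0,0.035],[-0.03,-0.05,0,0,0.035],[0,-0.05,0,0,0.035],[0,-0.05,0,0,0.035],[0,0,0,0,0.035]],
  ],
)

```text
time: 26.95
tool_pos: [490.3, -191.2, 317.3]
tcp_rot: [180.0, 0.1, 78.8]
ft_force: [-1.1, -0.0, -0.4]
finger_gap: 35.2
grip_force: 0.0
```

```bash
python3 - <<'E'
from h import *
for n in('scene','top'):
    d=snap(n,n+'F');o_=np.array([610.5,89.3]);a=np.radians(12.85);R=np.array([[np.cos(a),-np.sin(a)],[np.sin(a),np.cos(a)]])
    print(n)
    for l in((-55,-55),(-55,55),(55,55),(55,-55)):
        q=o_+R@np.array(l,float);c=proj(d,(*q,105))
        b=[o[0] for o in orange(d) if np.hypot(o[0][0]+o[0][2]/2-c[0],o[0][1]+o[0][3]/2-c[1])<14]
        print(l,'pred top',np.round(proj(d,(*q,130)),1),'base',np.round(proj(d,(*q,80)),1),[list(map(int,x)) for x in b])
a=np.load('pics/sceneF.npz')['frame'];p=np.load('pics/scene1.npz')['frame']
print('rod',cv2.minMaxLoc(cv2.matchTemplate(a[215:310,420:500],p[236:275,455:475],cv2.TM_CCOEFF_NORMED))[1::2])
print('wt',cv2.minMaxLoc(cv2.matchTemplate(a[250:330,310:400],p[278:300,345:365],cv2.TM_CCOEFF_NORMED))[1::2],'exp (35,28)')
print(sense()['tool_pos'])
E
```

```text
scene
(-55, -55) pred top [321.7 255.8] base [321.3 267.5] [[318, 254, 9, 19, 134]]
(-55, 55) pred top [371.6 251.7] base [369.2 263.5] [[366, 249, 10, 18, 119]]
(55, 55) pred top [380.6 296.7] base [377.7 307.3] [[374, 294, 11, 16, 112]]
(55, -55) pred top [327.5 301.3] base [326.8 311.8] [[323, 298, 9, 16, 104]]
top
(-55, -55) pred top [316.1 218.1] base [316.  222.8] []
(-55, 55) pred top [264.8 229. ] base [267.2 233.2] []
(55, 55) pred top [254.6 179.5] base [257.4 186. ] [[251, 176, 8, 13, 63]]
(55, -55) pred top [305.1 169. ] base [305.5 175.9] []
rod (0.9883390069007874, (35, 21))
wt (0.9993990659713745, (35, 28)) exp (35,28)
[ 490.91910589 -186.95092529  317.00791865]
```

```bash
python3 -c "
from h import *
print(r.hand_in())"
```

```text
the job is handed in; nothing more can be done
None
```

The job is handed in: the rod found the socket floor about 30 mm down and is back in its stand, and the short bar, after lying in the channel, now stands in the socket; final camera checks showed it upright and level with the fixed bars to within about a pixel (around 4 mm), but no verdict came back.

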